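# Catch the heat sinks from the gravity feeder

### The arm

A 6-joint arm with a two-finger parallel gripper is mounted at the origin on the work surface. World frame = base frame: x ahead of the robot, y to its left, z up, the work surface at z = 0. Lengths are in m, angles in rad, forces in N, time in s.
With the tool pointing down it reaches from about 0.225 to 0.875 m from the base axis. Payload 3.4 kg.
Tool frame: the origin (TCP) lies midway between the tips of the shut fingers; the grasp point (between the pads) lies 19 mm behind it (manip.grasp_offset is the distance from the TCP to the grasp point, in m); x points along the fingers, y is the direction in which the jaws open and shut, and the axes are right-handed (so a half turn about x gives the same grasp; the last joint's range is limited). The gripper opens to 85 mm and grips with 20 to 120 N. Pads are 22 mm wide; open, the fingers measure 114 mm over their backs; the gripper's body (76 mm by 85 mm) begins 54 mm behind the grasp point. The pads swing forward as they close: fully open they stand 13 mm farther back than shut.
Start: joints at [1.066, 0.276, 1.505, -0, 1.361, -0.121], TCP at [0.215, 0.533, 0.231] pointing down, gripper open.
Joint ranges: [-2.89, 2.89], [-0.75, 2.08], [0.22, 2.7], [-1.18, 4.32], [0.11, 2.71], [-2.7, 2.7]. Speed limits (rad/s): [2.57, 2.57, 3.14, 3.14, 3.14, 3.14].

### API

Orientations are given as a unit quaternion [w, x, y, z].
In Python, from rig import manip gives the robot as it stands.
- The arm moves only by the shell command python3 -m creep 'ROWS' [OPENING] [FORCE]. ROWS is a JSON object of lists of equal length, an entry for each row: "delta_pos": the shift along the tool's x, y, z in cm, a list of three; "dr": the turn, a rotation vector about the tool's x, y, z in rad, a list of three. In form: {"delta_pos": [[dx, dy, dz], ...], "dr": [[rx, ry, rz], ...]}. A call has 1 to 10 rows; each row is the pose to reach, as a shift and turn from the pose commanded when the call began, along the tool's axes at that moment; what a row does not reach only later rows make up. A row lasts 1/10 s, in which the tool goes at most 50 mm and 8.59 degrees, less where a joint would pass 70% of its speed; a pose out of reach is approached as far as the arm can. A call with a gripper value outside its range is refused whole. OPENING is the opening, from -1 (shut) to 1 (fully open), set as the call begins (- or left out, the last holds). The fingers move at their own pace and stop on an object; FORCE is the grip in N (left out, the last holds). Time passes only in rows, so rows that repeat a pose let the fingers close. It gives the time, the measured TCP pose, the force and the opening at its end, in the units of the state.
- manip.get_state(): the state, without advancing time (a new reading comes with each control period).
- manip.get_image(name): name is "side" or "top"; returns a dict with "pixels" (420x560x3 uint8, blue, green, red), "depth" (420x560 float32, m along the optical axis (not along the pixel's ray), 0 where there is no reading), "intrinsics" (3x3 intrinsics, pixels), "k1" (the pictures are not rectified: a ray, as slopes to the right and down, at radius r is drawn at 1 + k1 r^2 times it, then the intrinsics apply), "rvec" (rotation vector, rad) and "tvec" (3), from world to camera coordinates, as OpenCV has them. Camera axes: x right, y down, z forward; pixel columns grow to the right and rows downward; lengths in m; the calibration is good to about 2 mm. A picture is of the moment at which its call begins.
- manip.sign_off(): hands the job in, once; it reports no verdict.
The state is a dict: "clock": time; "qpos": joint angles; "qd": joint speeds; "effort": joint torques, N m; "position": TCP position; "ee_rot": TCP orientation; "contact_force": force on the tool from outside, world axes, zero at the start; "moment": the same for the moment, N m; "width": finger opening in m.
Only numpy, scipy, OpenCV 4.12 (cv2) and the standard library are available. Lean on these libraries where they do the work, as an engineer would, in place of code of your own. Each camera call takes 0.05 s, during which the arm holds its last target. There are 200 camera calls.

### The job

Pick up the wide catch tray by its upright handle (not the narrow tray of the same kind), hold it under the mouth of the heat-sink feeder and raise it so that its side rims push the two feet of the lift gate up, until all three heat sinks have slid into the tray. Do not touch the gate with the gripper. Then set the tray with the three heat sinks down level in the middle of the dark work mat and let go.

Things in the scene. Friction and masses are not known exactly. Their poses are not given: they have to be found in the camera images.
- tray_grip (a point): Grip point of the wide grey catch tray, on its upright handle post: 16 mm (tray's x) by 40 mm (y), top 125 mm above the tray's underside. The point is on the post's axis, 105 mm above the underside; the tray's middle lies 73 mm along +x. Tray axes, z up. A like tray nearby with the same handle is only 50 mm wide: leave it.
- tray_floor (a point): Middle of the wide tray's inner floor, 4 mm above its underside; same axes. The tray is an open box 130 mm long (x), 100 mm wide (y), its side rims 40 mm high, its end wall by the handle (-x) 62 mm, walls 4 mm thick, about 0.16 kg, grey plastic.
- chute_lip (a point): Middle of the lower edge of the fixed feeder's steel chute, 125 mm above the bench, free below. Its level x axis points up-chute, away from the robot; pieces leave to -x and land 0 to 60 mm before the lip. The chute rises 35 degrees, is 38 mm wide, 170 mm long, walls 30 mm; its column begins 110 mm behind the lip, its foot plate 95 mm.
- gate (a joint): Height (m) of the aluminium lift gate before the chute's lip: 0 closed, 0.045 stop. Two flat feet, undersides 85 mm above the bench when closed, span 27 to 75 mm to either side of the chute's middle and from 22 mm before the lip to 4 mm behind. 80 g, slides straight up, drops by itself. Lifted 0.032 to 0.042, the pieces slide out between the feet within 1 s.
- mat_mid (a point): Middle of the upper face of the dark rubber work mat, 240 mm (x) by 180 mm (y), 3 mm thick, fixed to the bench.
- sink1: Heat sink, finned aluminium block 24 x 24 x 20 mm, 20 g; origin at its centre. The lowest in the chute, resting against the gate.
- sink2: Heat sink like sink1, second in the chute.
- sink3: Heat sink like sink1, third in the chute.

How it is judged:
On the way:
1. all three heat sinks lie in the wide tray while it is held clear of the bench (height (world z) of tray_floor above 0.03 m and x of sink1 in the frame of tray_floor between -0.062 and 0.062 m and y of sink1 in the frame of tray_floor between -0.048 and 0.048 m and z of sink1 in the frame of tray_floor between 0 and 0.045 m and x of sink2 in the frame of tray_floor between -0.062 and 0.062 m and y of sink2 in the frame of tray_floor between -0.048 and 0.048 m and z of sink2 in the frame of tray_floor between 0 and 0.045 m and x of sink3 in the frame of tray_floor between -0.062 and 0.062 m and y of sink3 in the frame of tray_floor between -0.048 and 0.048 m and z of sink3 in the frame of tray_floor between 0 and 0.045 m), for 0.2 s.
At the end, for the whole second after the job is handed in: All three heat sinks lie in the wide tray, which stands level (within 0.1 rad) on the mat, its middle within 60 mm of the mat's middle, at rest (x of sink1 in the frame of tray_floor between -0.062 and 0.062 m and y of sink1 in the frame of tray_floor between -0.048 and 0.048 m and z of sink1 in the frame of tray_floor between 0 and 0.045 m and x of sink2 in the frame of tray_floor between -0.062 and 0.062 m and y of sink2 in the frame of tray_floor between -0.048 and 0.048 m and z of sink2 in the frame of tray_floor between 0 and 0.045 m and x of sink3 in the frame of tray_floor between -0.062 and 0.062 m and y of sink3 in the frame of tray_floor between -0.048 and 0.048 m and z of sink3 in the frame of tray_floor between 0 and 0.045 m and horizontal distance between tray_floor and mat_mid below 0.06 m and height (world z) of tray_floor below 0.013 m and angle between tray_floor's own z axis and vertical below 0.1 rad and linear speed of each of sink1, sink2, sink3 below 0.03 m/s); the robot touches nothing.
It fails at once if the gripper or arm presses on the lift gate (contact force between any of the fingers, the arm and gate above 2 N).
It also fails if it takes over 48 s, if anything falls off the work surface, if the arm or the gripper's body presses on something with over 40 N, if the wrist force passes 120 N, or if a joint passes its speed limit or range.

## Working session

There is one attempt and no reset: what is moved stays moved. The work goes in short steps, Python scripts to look and compute and a shell command to move; the robot and the scene stay as the last step left them, time stands still between calls to the robot, and variables do not carry over. Pictures are saved under pics/ and viewed, about 8 in all and at most 12, crops included, and the job is handed in when it is done.

```bash
mkdir -p pics; ls
cat > h.py <<'E'
import numpy as np,cv2
from rig import manip
def grab(n,f):
    d=manip.get_image(n); cv2.imwrite('pics/'+f+'.png',d['pixels']); np.save('pics/'+f+'.npy',d,allow_pickle=True); return d
def load(f): return np.load('pics/'+f+'.npy',allow_pickle=True).item()
def world(d,u,v,z=None):
    """point from depth, or on plane z"""
    K=np.array(d['intrinsics']);R=cv2.Rodrigues(np.array(d['rvec'],float))[0];t=np.array(d['tvec'],float).ravel()
    x=np.array([(u-K[0,2])/K[0,0],(v-K[1,2])/K[1,1]]);y=x.copy()
    for _ in range(20): y=x/(1+d['k1']*(y@y))
    r=R.T@np.array([y[0],y[1],1]);c=-R.T@t
    s=d['depth'][int(round(v)),int(round(u))] if z is None else (z-c[2])/r[2]
    return c+s*r
def cloud(d):
    K=np.array(d['intrinsics']);R=cv2.Rodrigues(np.array(d['rvec'],float))[0];t=np.array(d['tvec'],float).ravel()
    h,w=d['depth'].shape;u,v=np.meshgrid(np.arange(w),np.arange(h))
    x=np.stack([(u-K[0,2])/K[0,0],(v-K[1,2])/K[1,1]],-1);y=x.copy()
    for _ in range(20): y=x/(1+d['k1']*(y**2).sum(-1,keepdims=True))
    p=np.concatenate([y,np.ones((h,w,1))],-1)*d['depth'][...,None]
    q=(p-t)@R; q[d['depth']==0]=np.nan; return q
E
python3 - <<'E'
from h import *
a=grab('top','t0');b=grab('side','s0')
print(manip.get_state(),manip.grasp_offset)
E
```

```text
pics
{'clock': 0.1, 'qpos': array([ 1.06602849e+00,  2.76544337e-01,  1.50598598e+00,  2.28730147e-05,
        1.36067494e+00, -1.21002200e-01]), 'qd': array([-0.00119667, -0.00300396, -0.00403205,  0.0014202 ,  0.0022755 ,
       -0.00069021]), 'effort': array([ 1.27414871e-03, -4.17705238e+01, -2.46404654e+01, -1.83454922e-04,
        5.80365289e-03,  8.00358350e-06]), 'position': array([0.21506856, 0.53278031, 0.23052721]), 'ee_rot': array([ 0.69394562,  0.13431215,  0.69431165, -0.13539221]), 'contact_force': array([ 0.44118519, -0.26466431,  0.36370239]), 'moment': array([-0.06079116,  0.00175102, -0.01502866]), 'width': 0.0852351681988061} 0.0187
```

View pics/t0.png

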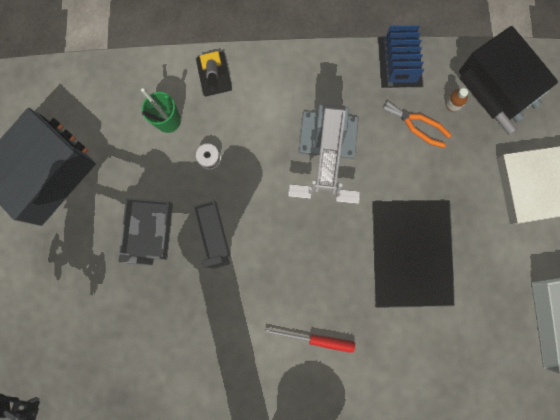

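View pics/s0.png

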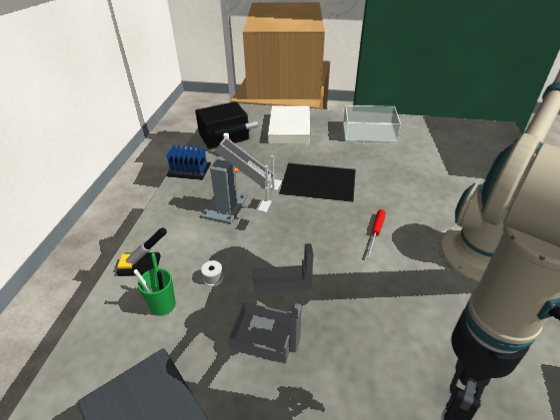

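The top view has the wide tray at about (147,230) with its handle at the bottom (137,258), and the narrow tray at (213,233). The feeder lip is at about (327,188) with the gate feet at (300,191) and (347,197), and the mat is at (413,253). The side view agrees.

Run:
```python
from h import *
a=load('t0');b=load('s0')
def rect(P,m,name):
    q=P[m];r=cv2.minAreaRect((q[:,:2]*1000).astype(np.float32))
    print(name,m.sum(),np.round(q.mean(0),4),np.round(q.max(0),3),'rect',np.round(r[0],1),np.round(r[1],1),round(r[2],1))
for n,d in(('top',a),('side',b)):
    P=cloud(d);z=P[...,2];x=P[...,0];y=P[...,1]
    print(n,'bench',np.nanmedian(z[(abs(z)<.02)]))
    if n=='top':
        for (u,v) in((147,230),(137,258),(213,233),(327,150),(327,188),(300,191),(347,197),(413,253)): print(u,v,np.round(world(d,u,v),3))
        c=world(a,147,230)[:2];f=world(a,327,188)[:2];mt=world(a,413,253,.003)[:2]
    nr=lambda c,r:np.hypot(x-c[0],y-c[1])<r
    g=d['pixels'].astype(int)
    mid=nr(c,.11)&(y>c[1]-.075)
    rect(P,mid&(z>.008)&(z<.05),'tray')
    rect(P,mid&(z>.118)&(z<.132),'post top')
    rect(P,mid&(z>.035)&(z<.044),'rims')
    rect(P,nr(mt,.2)&(g.max(-1)<45)&(abs(z)<.012),'mat')
    white=g.min(-1)>170
    rect(P,nr(f,.12)&(z>.075)&(z<.1)&white,'feet')
    rect(P,nr(f,.3)&(z>.11)&(z<.25),'chute')
    rect(P,nr(f,.3)&(z>.004)&(z<.02),'foot plate')
```

```text
top bench 0.0008673434662656852
147 230 [0.538 0.345 0.006]
137 258 [0.469 0.329 0.127]
213 233 [0.527 0.191 0.008]
327 150 [ 0.67  -0.063  0.175]
327 188 [ 0.599 -0.062  0.145]
300 191 [ 0.604 -0.008  0.089]
347 197 [ 0.588 -0.107  0.094]
413 253 [ 0.469 -0.261  0.002]
tray 1005 [0.5461 0.3429 0.0268] [0.634 0.419 0.049] rect [543.5 344.2] [138.4 148. ] 67.3
post top 149 [0.4675 0.3489 0.1253] [0.475 0.369 0.13 ] rect [467.7 349.7] [40.  16.2] 84.2
rims 354 [0.5534 0.3386 0.04  ] [0.609 0.399 0.044] rect [533.1 343.5] [102.8 145.1] 83.6
mat 903 [ 0.4655 -0.2748  0.0035] [ 0.57  -0.181  0.011] rect [ 463.7 -262. ] [162. 212.] 89.1
feet 464 [ 0.5965 -0.0579  0.0899] [0.617 0.015 0.096] rect [597.1 -58.4] [147.1  25.8] 82.5
chute 2311 [ 0.6614 -0.0511  0.1775] [0.766 0.195 0.25 ] rect [578.3   9.7] [140.4 429.6] 51.2
foot plate 7529 [ 0.5887 -0.1133  0.0071] [0.894 0.235 0.02 ] rect [600.4 -65.1] [592.8 592.4] 6.2
side bench 0.0009178010548001538
tray 1381 [0.5423 0.3497 0.0278] [0.609 0.402 0.05 ] rect [531.6 344.2] [104.6 147.3] 84.2
post top 146 [0.4666 0.3543 0.1249] [0.476 0.373 0.129] rect [466.7 352. ] [42.1 16. ] 83.6
rims 461 [0.5473 0.35   0.0396] [0.609 0.4   0.044] rect [531.4 343.5] [103.9 146.8] 83.7
mat 2192 [ 0.4689 -0.2519  0.0038] [ 0.591 -0.166  0.009] rect [ 470.5 -256.9] [179.8 238.7] 88.2
feet 168 [ 0.5965 -0.0435  0.0895] [0.618 0.018 0.099] rect [595.7 -57.8] [152.3  27. ] 81.5
chute 1933 [ 0.6703 -0.0469  0.1721] [0.768 0.197 0.25 ] rect [576.7  10.6] [143.2 429.4] 51.1
foot plate 2303 [ 0.572  -0.0527  0.0084] [0.895 0.237 0.02 ] rect [587.9 -54.2] [572.1 572.8] 26.6
```

```bash
cat > go.py <<'E'
import sys;from h import *
from scipy.spatial.transform import Rotation as Ro
# usage: go.py x y z yawdeg  (TCP target; yaw = direction of tool y)
s=manip.get_state();q=s['ee_rot'];R=Ro.from_quat([q[1],q[2],q[3],q[0]])
M=R.as_matrix();print('now',s['clock'],np.round(s['position'],4),'yaw y',np.degrees(np.arctan2(M[1,1],M[0,1])).round(1),'x ax',np.round(M[:,0],3),'q',np.round(s['qpos'],2),'F',np.round(s['contact_force'],1),'w',round(s['width'],4))
if len(sys.argv)>4:
    x,y,z,w=map(float,sys.argv[1:5]);w=np.radians(w);c,n=np.cos(w),np.sin(w)
    T=Ro.from_matrix(np.array([[0,0,-1],[c,n,0],[n,-c,0]]).T)
    print('delta cm',np.round(M.T@(np.array([x,y,z])-s['position'])*100,2),'dr',np.round((R.inv()*T).as_rotvec(),3))
E
python3 go.py 0.467 0.3508 0.150 -6; python3 go.py 0.467 0.3508 0.150 174
python3 - <<'E'
from h import *
for n in('t0','s0'):
    d=load(n);P=cloud(d);x,y,z=P[...,0],P[...,1],P[...,2]
    m=(x>.615)&(x<.8)&(abs(y+.07)<.05)&(z>.13)&(z<.3)
    r=cv2.minAreaRect((P[m][:,:2]*1000).astype(np.float32));print(n,m.sum(),np.round(r[0],1),np.round(r[1],1),r[2])
    q=P[m][:,:2]-P[m][:,:2].mean(0);v=np.linalg.svd(q,full_matrices=False)[2][0];print(np.degrees(np.arctan(v[1]/v[0])),P[m].mean(0))
    m=(abs(x-.47)<.1)&(abs(y-.2)<.06)&(z>.1);print('narrow post',P[m].mean(0))
E
```

```text
now 0.1 [0.2151 0.5328 0.2305] yaw y 68.0 x ax [-0.001 -0.001 -1.   ] q [ 1.07  0.28  1.51  0.    1.36 -0.12] F [ 0.4 -0.3  0.4] w 0.0852
delta cm [ 8.06 -7.43 30.18] dr [1.292e+00 1.000e-03 2.000e-03]
now 0.1 [0.2151 0.5328 0.2305] yaw y 68.0 x ax [-0.001 -0.001 -1.   ] q [ 1.07  0.28  1.51  0.    1.36 -0.12] F [ 0.4 -0.3  0.4] w 0.0852
delta cm [ 8.06 -7.43 30.18] dr [-1.85e+00 -2.00e-03  1.00e-03]
t0 1801 [688.3 -70.1] [ 62.7 151.9] 82.24959564208984
-6.07992693867077 [ 0.69019616 -0.07001508  0.18803945]
narrow post [0.4590331  0.17331126 0.12345468]
s0 1413 [690.3 -71.7] [ 65.4 152.7] 86.06468963623047
-3.2578173670199364 [ 0.69515058 -0.06343439  0.18413311]
narrow post [0.4586854  0.1825326  0.11997828]
```

```bash
python3 -m creep '{"delta_pos":[[0.2,-0.7,3],[0.4,-1.4,6],[0.8,-2.2,9],[1.2,-3,12],[1.6,-3.7,15],[2,-4.4,18],[2.4,-5.2,21],[2.8,-5.9,24],[3,-6.7,27],[3,-7.4,30.2]],"dr":[[0.13,0,0],[0.26,0,0],[0.39,0,0],[0.52,0,0],[0.65,0,0],[0.78,0,0],[0.9,0,0],[1.03,0,0],[1.16,0,0],[1.29,0,0]]}' 1 60
python3 -m creep '{"delta_pos":[[0,0,0],[0,0,0]],"dr":[[0,0,0],[0,0,0]]}'
python3 -c "
from h import *
for n in('top','side'):
    d=grab(n,n[0]+'1');P=cloud(d);x,y,z=P[...,0],P[...,1],P[...,2]
    m=(abs(x-.467)<.04)&(abs(y-.351)<.045)&(z>.115)&(z<.13);print(n,m.sum(),P[m].mean(0) if m.sum() else 0)
"
python3 go.py 0.467 0.351 0.086 -6
```

```text
clock: 1.1
position: [0.4678, 0.3503, 0.2004]
ee_rot: [-0.472, -0.526, -0.472, 0.527]
contact_force: [0.3, 1.0, 0.3]
width: 0.0857
clock: 1.3
position: [0.4677, 0.351, 0.2007]
ee_rot: [-0.473, -0.525, -0.474, 0.526]
contact_force: [0.3, -0.2, 0.2]
width: 0.0851
top 150 [0.46745095 0.34864857 0.12467502]
side 157 [0.46641303 0.35487634 0.12443862]
now 1.4 [0.4667 0.3518 0.201 ] yaw y -5.8 x ax [-0.001  0.    -1.   ] q [0.53 0.31 1.53 0.   1.3  0.63] F [0.5 0.4 0.3] w 0.0855
delta cm [11.5   0.05  0.08] dr [0.003 0.    0.001]
```

```bash
python3 -m creep '{"delta_pos":[[2,0,0],[4,0,0],[6,0,0],[8,0,0],[9.5,0,0],[10.5,0,0],[11.2,0,0],[11.5,0,0]],"dr":[[0,0,0],[0,0,0],[0,0,0],[0,0,0],[0,0,0],[0,0,0],[0,0,0],[0,0,0]]}'
python3 -m creep '{"delta_pos":[[0,0,0],[0,0,0],[0,0,0],[0,0,0],[0,0,0],[0,0,0],[0,0,0],[0,0,0]],"dr":[[0,0,0],[0,0,0],[0,0,0],[0,0,0],[0,0,0],[0,0,0],[0,0,0],[0,0,0]]}' -1 60
python3 -m creep '{"delta_pos":[[-0.5,0,0],[-1.5,0,0],[-3,0,0],[-5,0,0],[-5,0,0]],"dr":[[0,0,0],[0,0,0],[0,0,0],[0,0,0],[0,0,0]]}'
python3 -c "
from h import *
a=grab('side','s2')
for n,d in(('side',a),('top',grab('top','t2'))):
    P=cloud(d);x,y,z=P[...,0],P[...,1],P[...,2]
    m=(x>.48)&(x<.65)&(abs(y-.343)<.09)&(z>.08)&(z<.099);print(n,m.sum(),P[m].mean(0))
    A=np.c_[P[m][:,:2],np.ones(m.sum())];print('tilt',np.linalg.lstsq(A,P[m][:,2],rcond=None)[0])
    r=cv2.minAreaRect((P[m][:,:2]*1000).astype(np.float32));print(r)
"
python3 go.py 0.40 0.32 0.17 -6
```

```text
clock: 2.2
position: [0.4671, 0.3519, 0.086]
ee_rot: [-0.474, -0.525, -0.474, 0.525]
contact_force: [0.1, 0.2, -0.2]
width: 0.0854
clock: 3.0
position: [0.4679, 0.3517, 0.0868]
ee_rot: [0.474, 0.525, 0.474, -0.525]
contact_force: [-1.6, -0.3, 3.9]
width: 0.0154
clock: 3.5
position: [0.4694, 0.3525, 0.1391]
ee_rot: [0.474, 0.527, 0.473, -0.523]
contact_force: [0.8, -0.0, -2.0]
width: 0.0153
side 692 [0.55667009 0.35214444 0.0893735 ]
tilt [0.00904696 0.00263987 0.08340772]
((541.6517333984375, 344.988525390625), (102.7237548828125, 130.12744140625), 84.25274658203125)
top 398 [0.5649157  0.32685199 0.08930661]
tilt [ 0.01668748 -0.00688818  0.082131  ]
((545.6135864257812, 342.33984375), (102.05457305908203, 121.84036254882812), 83.80963897705078)
now 3.6 [0.4676 0.3515 0.1365] yaw y -5.9 x ax [ 0.  0. -1.] q [0.53 0.36 1.63 0.   1.15 0.63] F [ 0.1 -1.8 -2.7] w 0.0153
delta cm [-3.36 -6.4   3.82] dr [ 0.002 -0.    -0.   ]
```

View pics/s2.png

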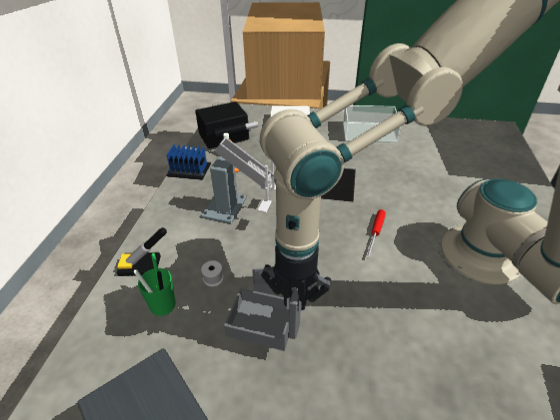

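Held and level: the wide tray's rim plane is at z≈0.089, its post in the jaws at (295,290). Next, up and over the narrow tray to in front of the feeder.

```bash
python3 -m creep '{"delta_pos":[[-1.5,0,0],[-3.5,0,0],[-6,0,0],[-8.5,0,0],[-10.2,-0.3,1],[-10.5,-1,3],[-10.5,-2,6],[-10.5,-3,9.5],[-10.5,-4,13],[-10.5,-5,17]],"dr":[[0,0,0],[0,0,0],[0,0,0],[0,0,0],[0,0,0],[0,0,0],[0,0,0],[0,0,0],[0,0,0],[0,0,0]]}'
python3 go.py 0.3645 -0.0276 0.120 -7.5
```

```text
clock: 4.6
position: [0.3991, 0.1864, 0.2399]
ee_rot: [-0.474, -0.524, -0.474, 0.526]
contact_force: [0.6, -0.2, -1.7]
width: 0.0153
now 4.6 [0.3991 0.1864 0.2399] yaw y -5.8 x ax [-0.002 -0.001 -1.   ] q [ 0.28  0.07  1.75 -0.    1.33  0.38] F [ 0.6 -0.2 -1.7] w 0.0153
delta cm [12.01 -1.24 21.63] dr [0.029 0.001 0.002]
```

```bash
python3 -m creep '{"delta_pos":[[0,-0.2,3.5],[0,-0.4,7],[0,-0.6,10.5],[0,-0.8,14],[0,-1,17],[0,-1.1,19.5],[2,-1.2,21],[4.5,-1.2,21.6],[7,-1.2,21.6],[9,-1.2,21.6]],"dr":[[0,0,0],[0.01,0,0],[0.015,0,0],[0.02,0,0],[0.025,0,0],[0.03,0,0],[0.03,0,0],[0.03,0,0],[0.03,0,0],[0.03,0,0]]}'
python3 -m creep '{"delta_pos":[[1.5,0,0],[2.5,0,0],[3,0,0],[3,0,0],[3,0,0]],"dr":[[0,0,0],[0,0,0],[0,0,0],[0,0,0],[0,0,0]]}'
python3 -c "
from h import *
for n in('side','top'):
    d=grab(n,n[0]+'3');P=cloud(d);x,y,z=P[...,0],P[...,1],P[...,2];g=d['pixels'].min(-1)
    m=(x>.37)&(x<.53)&(abs(y+.04)<.09)&(z>.066)&(z<.08);print(n,m.sum(),P[m].mean(0))
    r=cv2.minAreaRect((P[m][:,:2]*1000).astype(np.float32));print(r)
    m=(x>.57)&(x<.63)&(abs(y+.06)<.1)&(z>.08)&(z<.1)&(g>150);r=cv2.minAreaRect((P[m][:,:2]*1000).astype(np.float32));print('feet',m.sum(),r,P[m][:,2].max())
    for s in(1,-1):
        k=m&((y+.058)*s>.02);print(s,P[k].mean(0))
"
python3 go.py 0.5032 -0.0458 0.120 -7.5
```

```text
clock: 5.6
position: [0.3646, -0.0261, 0.1491]
ee_rot: [-0.464, -0.532, -0.466, 0.533]
contact_force: [-0.1, -0.1, -1.8]
width: 0.0151
clock: 6.1
position: [0.3667, -0.0262, 0.1217]
ee_rot: [0.466, 0.532, 0.465, -0.532]
contact_force: [0.3, -0.6, -1.1]
width: 0.0152
side 362 [ 0.44552221 -0.03148469  0.07251735]
((435.43695068359375, -36.43445587158203), (105.73857116699219, 135.77020263671875), 82.3979263305664)
feet 66 ((592.6689453125, -81.15653991699219), (103.30516052246094, 24.740886688232422), 82.11286926269531) 0.09578197656233356
1 [ 0.61201017 -0.03169008  0.08918627]
-1 [ 0.58641251 -0.10698968  0.09000465]
top 291 [ 0.46608196 -0.04610436  0.07498772]
((448.9629821777344, -38.075233459472656), (98.70179748535156, 110.223876953125), 82.06396484375)
feet 240 ((589.9168701171875, -109.0750961303711), (45.087345123291016, 25.851497650146484), 82.00727844238281) 0.09435538673591332
1 [nan nan nan]
-1 [ 0.58913102 -0.1104308   0.08951013]
now 6.2 [ 0.3669 -0.0262  0.1219] yaw y -7.6 x ax [ 0.002 -0.    -1.   ] q [-0.26  0.06  2.08  0.    1.   -0.13] F [-0.5 -0.  -1.5] w 0.0155
delta cm [ 0.21 13.77  0.14] dr [-0.002  0.    -0.002]<string>:9: RuntimeWarning: Mean of empty slice.
  ret = um.true_divide(
```

View pics/s3.png

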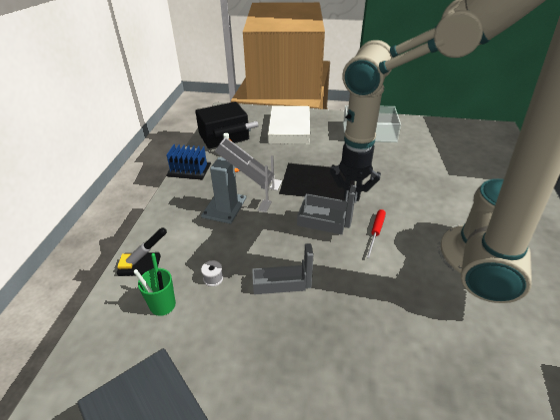

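The tray (325,210) stands square in front of the gate (feet near (265,205)), its rims at z≈0.074 against feet at 0.085. Next, forward.

```bash
python3 -m creep '{"delta_pos":[[0.1,1,0],[0.1,2.5,0],[0.1,4.5,0],[0.1,6.5,0],[0.1,8.5,0],[0.1,10.5,0.1],[0.1,12,0.1],[0.1,13.2,0.1],[0.1,13.7,0.1],[0.1,13.7,0.1]],"dr":[[0,0,0],[0,0,0],[0,0,0],[0,0,0],[0,0,0],[0,0,0],[0,0,0],[0,0,0],[0,0,0],[0,0,0]]}'
python3 -c "
from h import *
d=grab('side','s4');c=d['pixels'][100:280,180:400];cv2.imwrite('pics/s4c.png',cv2.resize(c,None,fx=3,fy=3,interpolation=cv2.INTER_CUBIC))
d=grab('top','t4')
P=cloud(d);x,y,z=P[...,0],P[...,1],P[...,2]
m=(x>.5)&(x<.57)&(abs(y+.05)<.09)&(z>.066)&(z<.08);print(m.sum(),P[m].mean(0),cv2.minAreaRect((P[m][:,:2]*1000).astype(np.float32)))"
python3 go.py 0.5032 -0.0458 0.170 -7.5
```

```text
clock: 7.2
position: [0.5024, -0.0453, 0.1201]
ee_rot: [-0.466, -0.532, -0.466, 0.532]
contact_force: [0.3, 0.5, -1.8]
width: 0.0153
0 [nan nan nan] ((0.0, 0.0), (0.0, 0.0), 0.0)
now 7.3 [ 0.501  -0.045   0.1201] yaw y -7.6 x ax [-0.001  0.    -1.   ] q [-0.23  0.26  1.83  0.    1.06 -0.1 ] F [-0.   0.2 -1.3] w 0.0156
delta cm [-4.99  0.22  0.05] dr [-0.002 -0.     0.001]<string>:6: RuntimeWarning: Mean of empty slice.
  ret = um.true_divide(
```

View pics/s4c.png

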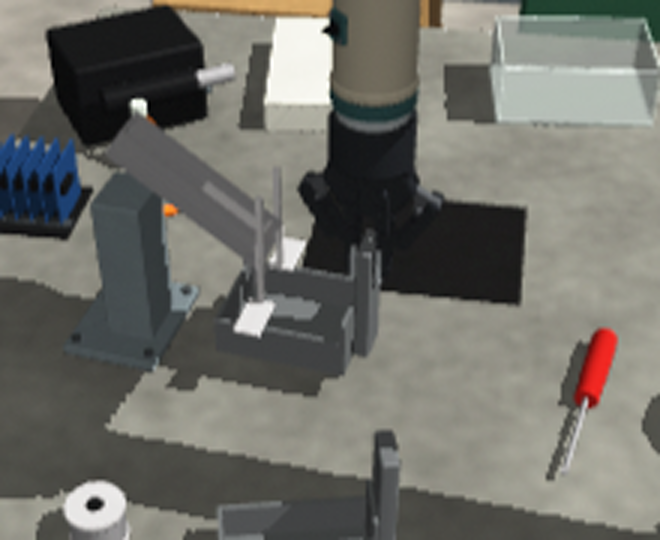

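The tray is under the lip with one foot above each rim: the near foot at crop (255,318), the far one at (293,252). The gripper clears the gate posts by about 28 mm. Next, raise.

```bash
python3 -m creep '{"delta_pos":[[-0.5,0,0],[-1,0,0],[-1.6,0,0],[-2.2,0,0],[-2.8,0,0],[-3.4,0,0],[-4,0,0],[-4.5,0,0],[-4.9,0,0],[-5,0,0]],"dr":[[0,0,0],[0,0,0],[0,0,0],[0,0,0],[0,0,0],[0,0,0],[0,0,0],[0,0,0],[0,0,0],[0,0,0]]}' - 80
python3 -m creep '{"delta_pos":[[0,0,0],[0,0,0],[0,0,0],[0,0,0],[0,0,0],[0,0,0],[0,0,0],[0,0,0],[0,0,0],[0,0,0]],"dr":[[0,0,0],[0,0,0],[0,0,0],[0,0,0],[0,0,0],[0,0,0],[0,0,0],[0,0,0],[0,0,0],[0,0,0]]}'
python3 -c "
from h import *
d=grab('side','s5');c=d['pixels'][100:280,180:400];A=cv2.resize(c,None,fx=2.2,fy=2.2,interpolation=cv2.INTER_CUBIC)
d=grab('top','t5');c=d['pixels'][90:270,250:430];B=cv2.resize(c,None,fx=1.75,fy=2.2,interpolation=cv2.INTER_CUBIC)
cv2.imwrite('pics/s5c.png',np.hstack([A,B]))"
python3 go.py
```

```text
clock: 8.3
position: [0.5022, -0.0453, 0.1708]
ee_rot: [0.466, 0.532, 0.465, -0.532]
contact_force: [0.9, -0.5, -4.5]
width: 0.0152
clock: 9.3
position: [0.502, -0.0452, 0.1703]
ee_rot: [0.466, 0.532, 0.466, -0.532]
contact_force: [-0.1, -1.7, -3.1]
width: 0.0152
now 9.4 [ 0.5019 -0.0452  0.1703] yaw y -7.6 x ax [ 0.  0. -1.] q [-0.23  0.21  1.75  0.    1.18 -0.1 ] F [-0.8 -0.1 -3.7] w 0.0154
```

View pics/s5c.png

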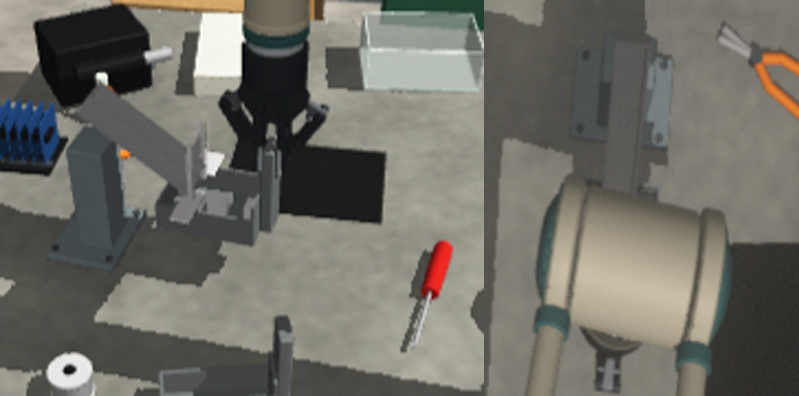

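```bash
python3 -c "
from h import *
for f in('s0','s5','t0','t5'):
    d=load(f);P=cloud(d);u=np.array([.991,-.135]);r=P[...,:2]-np.array([.6053,-.0593]);s=r@u;l=r@np.array([.135,.991])
    for a in np.arange(0,.12,.012):
        m=(s>a)&(s<a+.012)&(abs(l)<.012)&(P[...,2]>.09);h=P[...,2][m]-.125-s[m]*.7;print(f,'%.3f'%a,m.sum(),np.round(np.median(h)*1000,1) if m.sum() else '',end=' | ')
    print()
d=load('s5');P=cloud(d);u=np.array([.991,-.135]);r=P[...,:2]-(np.array([.5019,-.0452])+.073*u);s=r@u;l=r@np.array([.135,.991])
m=(abs(s)<.058)&(abs(l)<.044)&(P[...,2]>.09)&(P[...,2]<.125);v,w=np.nonzero(m)
for i in range(0,len(v),max(1,len(v)//25)):print(w[i],v[i],np.round([s[v[i],w[i]]*1e3,l[v[i],w[i]]*1e3,P[v[i],w[i],2]*1e3]),end=';')
"
```

```text
s0 0.000 6 25.2 | s0 0.012 19 25.3 | s0 0.024 16 25.0 | s0 0.036 21 23.6 | s0 0.048 14 23.5 | s0 0.060 4 29.0 | s0 0.072 0  | s0 0.084 1 32.9 | s0 0.096 1 17.1 | s0 0.108 100 -63.9 | 
s5 0.000 0  | s5 0.012 1 17.1 | s5 0.024 32 -37.5 | s5 0.036 0  | s5 0.048 1 27.3 | s5 0.060 0  | s5 0.072 0  | s5 0.084 0  | s5 0.096 0  | s5 0.108 95 -63.3 | 
t0 0.000 77 8.9 | t0 0.012 85 9.7 | t0 0.024 83 8.8 | t0 0.036 87 10.9 | t0 0.048 79 10.1 | t0 0.060 65 1.9 | t0 0.072 89 -0.4 | t0 0.084 84 -0.3 | t0 0.096 88 -0.1 | t0 0.108 94 0.3 | 
t5 0.000 0  | t5 0.012 35 -0.3 | t5 0.024 76 -0.5 | t5 0.036 82 -0.8 | t5 0.048 87 -0.1 | t5 0.060 84 0.1 | t5 0.072 82 -0.4 | t5 0.084 91 -0.2 | t5 0.096 83 -0.3 | t5 0.108 94 0.6 | 
285 178 [-10. -44. 122.];270 183 [ 36. -43.  95.];269 187 [ 27.  -6. 109.];270 188 [ 24.  -5. 107.];279 188 [ -2. -11. 107.];293 188 [-35. -43.  91.];276 189 [  6.  -7. 105.];282 189 [-12.  -8. 108.];271 190 [ 18.   2. 106.];278 190 [ -2.  -0. 108.];284 190 [-16. -13. 102.];271 191 [ 17.   6. 105.];278 191 [ -3.   2. 106.];284 191 [-17. -11. 100.];272 192 [17. -3. 95.];279 192 [ -7.   5. 107.];292 192 [-44.   1. 112.];274 193 [  6.  13. 106.];280 193 [-10.   7. 105.];292 193 [-46.   7. 113.];276 194 [  0.  12. 103.];282 194 [-17.   9. 104.];275 195 [ 3. 11. 98.];281 195 [-15.  13. 103.];293 195 [-50.  13. 111.];282 196 [-17.   9.  97.];286 197 [-27.   2.  91.];293 198 [-50.  11.  99.];
```

The chute floor now reads bare (offset ≈0 where it was +10 mm). Three blocks lie flat on the tray floor with tops at z≈0.106, at tray x ≈ +24, −5 and −46 mm. Next, lower, let the gate close and back out.

```bash
python3 -m creep '{"delta_pos":[[0.3,0,0],[0.9,0,0],[1.5,0,0],[2.1,0,0],[2.7,0,0],[3.3,0,0],[3.9,0,0],[4.5,0,0],[4.9,0,0],[5,0,0]],"dr":[[0,0,0],[0,0,0],[0,0,0],[0,0,0],[0,0,0],[0,0,0],[0,0,0],[0,0,0],[0,0,0],[0,0,0]]}'
python3 -m creep '{"delta_pos":[[0,-0.3,0],[0,-1.1,0],[0,-2.3,0],[0,-3.8,0],[0,-5.5,0],[0,-7.2,0],[0,-8.9,0],[0,-10.6,0],[0,-12.1,0],[0,-13.2,0]],"dr":[[0,0,0],[0,0,0],[0,0,0],[0,0,0],[0,0,0],[0,0,0],[0,0,0],[0,0,0],[0,0,0],[0,0,0]]}'
python3 -m creep '{"delta_pos":[[0,-0.4,0],[0,-0.5,0],[0,-0.5,0]],"dr":[[0,0,0],[0,0,0],[0,0,0]]}'
python3 -c "
from h import *
d=grab('side','s6');c=d['pixels'][100:280,180:400];cv2.imwrite('pics/s6c.png',cv2.resize(c,None,fx=3,fy=3,interpolation=cv2.INTER_CUBIC))"
python3 go.py 0.3976 -0.2494 0.120 -7.5
```

```text
clock: 10.4
position: [0.5016, -0.0452, 0.1198]
ee_rot: [-0.465, -0.532, -0.466, 0.532]
contact_force: [-0.2, -0.1, -2.4]
width: 0.015
clock: 11.4
position: [0.3689, -0.0273, 0.1203]
ee_rot: [-0.465, -0.532, -0.466, 0.532]
contact_force: [-0.5, 0.8, -2.6]
width: 0.0152
clock: 11.7
position: [0.3669, -0.0273, 0.1205]
ee_rot: [0.466, 0.532, 0.465, -0.532]
contact_force: [-0.1, -0.7, -2.5]
width: 0.0152
now 11.75 [ 0.3671 -0.0273  0.1205] yaw y -7.6 x ax [ 0.001 -0.    -1.   ] q [-0.26  0.07  2.08  0.    0.99 -0.13] F [ 0.5  0.5 -1.5] w 0.0149
delta cm [ 0.06  5.97 21.61] dr [-0.002  0.    -0.001]
```

View pics/s6c.png

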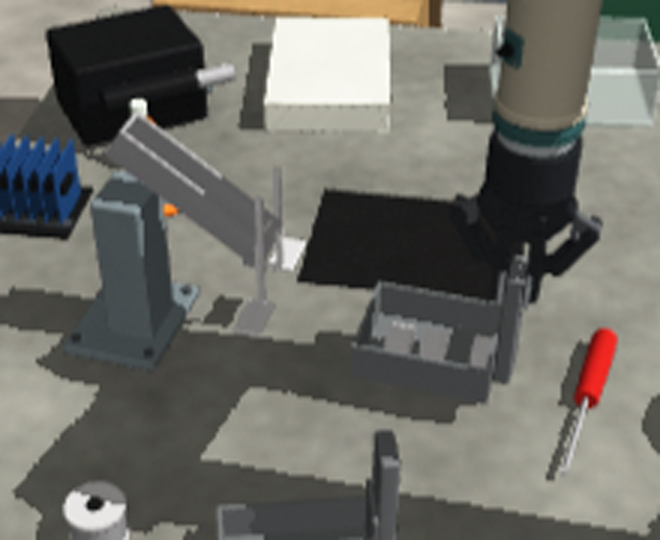

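The tray holds the blocks (crop x 390–495, y 320–360), the chute is bare and the gate is down. Next, to the mat.

```bash
python3 -m creep '{"delta_pos":[[0,0.1,0.5],[0,0.5,1.8],[0,1,4],[0,1.8,6.7],[0,2.6,9.4],[0,3.4,12.2],[0,4.2,15],[0,4.9,17.6],[0,5.5,19.8],[0,5.8,21]],"dr":[[0,0,0],[0,0,0],[0,0,0],[0,0,0],[0,0,0],[0,0,0],[0,0,0],[0,0,0],[0,0,0],[0,0,0]]}'
python3 -m creep '{"delta_pos":[[0,0.1,0.4],[0.3,0.2,0.6],[0.8,0.2,0.6],[1.3,0.2,0.6],[1.8,0.2,0.6],[2.2,0.2,0.6],[2.4,0.2,0.6],[2.5,0.2,0.6],[2.5,0.2,0.6]],"dr":[[0,0,0],[0,0,0],[0,0,0],[0,0,0],[0,0,0],[0,0,0],[0,0,0],[0,0,0],[0,0,0]]}'
python3 -c "
from h import *
for n in('side','top'):
    d=grab(n,n[0]+'7');P=cloud(d);x,y,z=P[...,0],P[...,1],P[...,2]
    m=(x>.41)&(x<.56)&(abs(y+.26)<.09)&(z>.04)&(z<.057);print(n,m.sum(),np.median(z[m]),cv2.minAreaRect((P[m][:,:2]*1000).astype(np.float32)))
    m=(d['pixels'].max(-1)<45)&(z<.01)&(abs(x-.47)<.16)&(abs(y+.26)<.13);print('mat',cv2.minAreaRect((P[m][:,:2]*1000).astype(np.float32)))
"
python3 go.py 0.3976 -0.2494 0.0905 -7.5
```

```text
clock: 12.75
position: [0.3966, -0.2457, 0.1201]
ee_rot: [-0.466, -0.532, -0.465, 0.533]
contact_force: [1.0, 0.3, -1.7]
width: 0.0152
clock: 13.65
position: [0.397, -0.2491, 0.0952]
ee_rot: [0.466, 0.532, 0.466, -0.532]
contact_force: [-0.5, -0.2, -2.4]
width: 0.015
side 253 0.04586371110559684 ((468.8606262207031, -257.8573303222656), (108.3714828491211, 129.04208374023438), 83.06881713867188)
mat ((470.46533203125, -257.1044616699219), (178.7290496826172, 237.42190551757812), 88.82762145996094)
top 325 0.048066834237586765 ((469.130859375, -258.949951171875), (101.34162139892578, 130.2786407470703), 81.62739562988281)
mat ((483.43017578125, -250.6107177734375), (103.06300354003906, 220.32977294921875), 75.94483184814453)
now 13.75 [ 0.3971 -0.2492  0.0954] yaw y -7.6 x ax [ 0. -0. -1.] q [-0.71  0.24  1.93  0.    0.97 -0.58] F [-0.1  0.3 -2.4] w 0.0146
delta cm [0.49 0.05 0.01] dr [-0.002  0.    -0.   ]
```

```bash
python3 -m creep '{"delta_pos":[[0.15,0,0],[0.3,0,0],[0.4,0,0],[0.5,0,0],[0.5,0,0],[0.5,0,0]],"dr":[[0,0,0],[0,0,0],[0,0,0],[0,0,0],[0,0,0],[0,0,0]]}'; python3 go.py
```

```text
clock: 14.35
position: [0.397, -0.2491, 0.0902]
ee_rot: [0.466, 0.532, 0.466, -0.532]
contact_force: [-0.2, 0.2, -2.1]
width: 0.0147
now 14.35 [ 0.397  -0.2491  0.0902] yaw y -7.6 x ax [-0.  0. -1.] q [-0.71  0.25  1.94  0.    0.96 -0.58] F [-0.2  0.2 -2.1] w 0.0147
```

Not yet touching, since the wrist still carries the load. I'll lower in small steps.

```bash
python3 -m creep '{"delta_pos":[[0.05,0,0],[0.1,0,0],[0.1,0,0]],"dr":[[0,0,0],[0,0,0],[0,0,0]]}'|grep -E 'pos|force';python3 -m creep '{"delta_pos":[[0.05,0,0],[0.1,0,0],[0.1,0,0]],"dr":[[0,0,0],[0,0,0],[0,0,0]]}'|grep -E 'pos|force'
```

```text
position: [0.397, -0.2492, 0.0898]
contact_force: [-1.9, 0.9, 4.7]
position: [0.3971, -0.2492, 0.0898]
contact_force: [-3.3, 1.7, 13.1]
```

```bash
python3 -m creep '{"delta_pos":[[-0.05,0,0],[-0.1,0,0],[-0.1,0,0]],"dr":[[0,0,0],[0,0,0],[0,0,0]]}'|grep force
python3 -m creep '{"delta_pos":[[0,0,0],[0,0,0],[0,0,0],[0,0,0],[0,0,0],[0,0,0],[0,0,0],[0,0,0]],"dr":[[0,0,0],[0,0,0],[0,0,0],[0,0,0],[0,0,0],[0,0,0],[0,0,0],[0,0,0]]}' 1
python3 -m creep '{"delta_pos":[[-1,0,0],[-3,0,0],[-5.5,0,0],[-8,0,0],[-10.5,0,0],[-13,0,0],[-15,0,0],[-16,0,0],[-16,0,0],[-16,0,0]],"dr":[[0,0,0],[0,0,0],[0,0,0],[0,0,0],[0,0,0],[0,0,0],[0,0,0],[0,0,0],[0,0,0],[0,0,0]]}'
python3 -c "
from h import *
for n in('side','top'):
    d=grab(n,n[0]+'8');P=cloud(d);x,y,z=P[...,0],P[...,1],P[...,2]
    m=(x>.41)&(x<.56)&(abs(y+.26)<.09)&(z>.036)&(z<.052);A=np.c_[P[m][:,:2],np.ones(m.sum())]
    print(n,m.sum(),np.median(z[m]),cv2.minAreaRect((P[m][:,:2]*1000).astype(np.float32)),'tilt',np.linalg.lstsq(A,P[m][:,2],rcond=None)[0][:2])
    c=d['pixels'];c=c[130:250,240:400] if n=='side' else c[190:310,340:500];cv2.imwrite('pics/%s8c.png'%n[0],cv2.resize(c,None,fx=2.5,fy=2.5,interpolation=cv2.INTER_CUBIC))
cv2.imwrite('pics/f.png',np.hstack([cv2.imread('pics/s8c.png'),cv2.imread('pics/t8c.png')]))"
```

```text
contact_force: [-2.3, 2.1, 5.9]
clock: 16.05
position: [0.397, -0.2491, 0.0893]
ee_rot: [0.466, 0.532, 0.466, -0.532]
contact_force: [-0.2, 0.5, -0.4]
width: 0.0856
clock: 17.05
position: [0.3966, -0.2488, 0.2488]
ee_rot: [-0.465, -0.532, -0.466, 0.532]
contact_force: [0.4, -0.4, 0.2]
width: 0.0856
side 225 0.041492720545672185 ((468.9799499511719, -258.16168212890625), (107.59459686279297, 129.59759521484375), 82.90177154541016) tilt [0.00369924 0.00242269]
top 379 0.042612668467234056 ((468.90069580078125, -259.3301086425781), (101.1976089477539, 130.2780303955078), 81.26286315917969) tilt [0.00058575 0.00168666]
```

View pics/f.png

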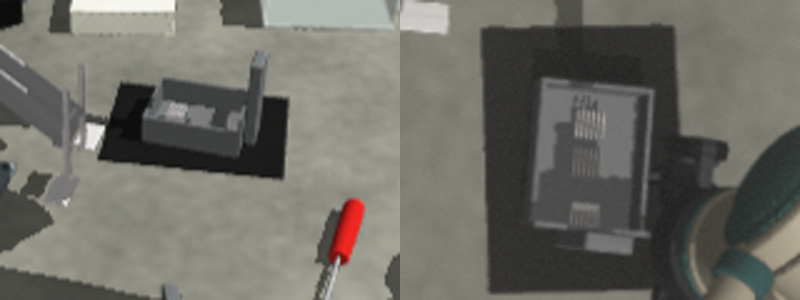

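The top crop (right half) shows the tray on the mat with three finned blocks in it, at (588,120), (585,160) and (585,213). The gripper is clear, so I'm handing in.

```bash
python3 -c "
from rig import manip
print(manip.sign_off())"
```

```text
the job is handed in; nothing more can be done
None
```

I picked up the wide tray by its post and raised it under the feeder, so its rims lifted the gate by about 37 mm. All three heat sinks slid into the tray. I then backed out, set the tray on the mat, let go and raised the gripper about 16 cm before handing in at about 17 s.

**Last checks:**
- **Heat sinks:** all three are visible inside the tray from above.
- **Position:** the tray's middle measures (0.469, −0.259) m, about 2 mm from the mat's middle at (0.470, −0.258) m.
- **Level:** rim tilt is under 0.005 rad, and the rim height of about 42 mm fits a tray standing on the mat (43 mm expected).
- **Contact:** after release the wrist force was about zero, and the gripper stayed at least about 25 mm from the gate posts, judged by eye from one picture.

**Disagreements:**
- The tray touched the mat about 1 mm lower than I calculated, and pressed briefly with about 13 N before I eased off.
- A late top-view reading of the mat was spoiled by the arm and tray covering it, so I used the side-view value, which agreed with the first one.

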